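# Lay up a two-board power module in the joining jig

### The job

Lay up the power module in the aluminium joining jig, ready for soldering: put the board with the blue terminal block on the blue bed and the board with the yellow transformer on the yellow bed, sliding each one lengthwise outward along its rail so that its end lifts and goes under the sprung clip, right up to the end stop. Then lay the copper link flat across the gap between the two boards, centred and in line with them, so that it rests on both, and lastly stand the brass weight upright on the middle of the link to hold it down.

Things in the scene. Friction and masses are not known exactly. Their poses are not given: they have to be found in the camera images.
- jig: Fixed aluminium joining jig, 90 (x) x 300 (y) x 8 mm. Origin: centre of underside on the worktop, z up; y along its length, about to the robot's left. At each end: a dark stop, inner face 104.5 mm from the centre, 26.5 mm high; a sprung clip over it; two guide pins 97 mm out, 33 mm high (board passes with 4.5 mm to spare each side). Boards at home leave a 40 mm gap at the centre.
- bed_blue: The blue bed, fixed on either side of the jig's centre, 62 mm from it (sides drawn afresh). Flange 72 mm wide, top 11 mm above the worktop; on it a rail 28 wide, 84 mm long along the jig's y, top 18 mm above the worktop. Origin: centre of underside, 8 mm above the worktop, axes as the jig's. A board at home is centred above it, overhanging the rail 6 mm each side: room for fingertips.
- bed_yellow: The yellow bed, fixed on either side of the jig's centre, 62 mm from it (sides drawn afresh). Flange 72 mm wide, top 11 mm above the worktop; on it a rail 28 wide, 84 mm long along the jig's y, top 18 mm above the worktop. Origin: centre of underside, 8 mm above the worktop, axes as the jig's. A board at home is centred above it, overhanging the rail 6 mm each side: room for fingertips.
- clip_left (a joint): Sprung steel clip at the jig's +y (left) end: 0 = at rest, grows as its nose lifts (rad); about 0.08 with a board under it. 34 mm wide, hinged 130 mm from the jig's centre; nose 98 mm from the centre, 22.5 mm above the worktop; upturned lip 83 mm out, 30 mm up. A board's end slid outward on the rail runs under the lip and lifts it. The spring presses 1 to 2 N; pushing takes under 10 N.
- clip_right (a joint): The same sprung clip, mirrored, at the jig's -y (right) end: 0 = at rest, grows as its nose lifts (rad); about 0.08 with a board under it.
- board_blue: Loose green circuit board on an aluminium plate, with a bright blue screw-terminal block along one side. 84 long (its x) x 40 wide (y) x 7 mm thick, 90 g. Origin: centre of underside, z up. Parts up to 12 mm tall stand within 17 mm of its middle; both ends are bare copper pads and alike: either may lead. Starts flat on the worktop, pointing roughly away from the robot.
- board_yellow: Loose green circuit board on an aluminium plate, with a yellow transformer and a yellow relay in the middle. 84 long (its x) x 40 wide (y) x 7 mm thick, 90 g. Origin: centre of underside, z up. Parts up to 12 mm tall stand within 17 mm of its middle; both ends are bare copper pads and alike: either may lead. Starts flat on the worktop, pointing roughly away from the robot.
- copper_link: Loose flat copper bar with a hole near either end, 72 mm long (its x) x 24 mm wide (its y) x 8 mm thick, about 100 g. Origin: centre of the underside, z up. Lies flat on the worktop at the start, pointing roughly away from the robot. In place it lies along the jig's y above the jig's centre, underside 25 mm above the worktop, 16 mm of it on each board.
- weight: Loose brass hold-down weight, a plain upright cylinder 31 mm in diameter and 44 mm tall, about 250 g, standing on the worktop. Origin: centre of its underside, z up. In place its underside is 33 mm above the worktop.

How it is judged:
On the way, in this order (a step that is already met when the one before it is completed fails the run):
1. both boards are home, each on the bed of its colour with its end under the sprung clip (horizontal distance between board_blue and bed_blue below 0.007 m and height (world z) of board_blue between 0.016 and 0.0205 m and angle between each of board_blue, board_yellow's own z axis and vertical below 0.06 rad and angle between the x axis of each of board_blue, board_yellow and the y axis of jig, either way round below 0.1 rad and horizontal distance between board_yellow and bed_yellow below 0.007 m and height (world z) of board_yellow between 0.016 and 0.0205 m and value of joint each of clip_left, clip_right above 0.04 rad), for 0.2 s.
2. the copper link lies flat across both boards (all of step 1 and horizontal distance between copper_link and jig below 0.01 m and height (world z) of copper_link between 0.0235 and 0.0275 m and angle between copper_link's own z axis and vertical below 0.06 rad and angle between the x axis of copper_link and the y axis of jig, either way round below 0.15 rad), for 0.2 s.
At the end, for the whole second after the job is handed in: Boards flat on their own colour of bed, within 7 mm of home, in line within 0.1 rad, ends holding both clips up (over 0.04 rad); link flat on both boards, within 10 mm of jig centre and 0.15 rad; weight upright on it within 9 mm of its centre; all released, at rest (all of step 2 and horizontal distance between weight and copper_link below 0.009 m and height (world z) of weight between 0.031 and 0.036 m and angle between weight's own z axis and vertical below 0.06 rad and contact force between weight and copper_link above 0.8 N and contact force between copper_link and board_blue above 0.1 N and contact force between copper_link and board_yellow above 0.1 N and linear speed of each of board_blue, board_yellow, copper_link, weight below 0.01 m/s); the robot touches nothing.
It also fails if it takes over 120 s, if anything falls off the work surface, if the arm or the gripper's body presses on something with over 40 N, if the wrist force passes 120 N, or if a joint passes its speed limit or range.

### The arm

A 6-joint arm with a two-finger parallel gripper is mounted at the origin on a cart in front of the work surface, level with it; the furniture and walls round the work are solid. World frame = base frame: x ahead of the robot, y to its left, z up, the work surface at z = 0. Lengths are in m, angles in rad, forces in N, time in s.
With the tool pointing down it reaches from about 0.375 to 0.975 m from the base axis. Payload 3.8 kg.
Tool frame: the origin (TCP) lies midway between the tips of the shut fingers; the grasp point (between the pads) lies 19 mm behind it (bot.hold_point_z is the distance from the TCP to the grasp point, in m); z points along the fingers, y is the line along which they close (so a half turn about z gives the same grasp; the last joint's range is limited). The gripper opens to 88 mm and grips with 3 to 60 N. Pads are 18 mm wide; open, the fingers measure 123 mm over their backs; the gripper's body (75 mm by 187 mm) begins 45 mm behind the grasp point.
Start: joints at [-1.346, 0.264, 1.604, -0, 1.274, -0.037], TCP at [0.175, -0.652, 0.239] pointing down, gripper open.
Joint ranges: [-2.63, 2.63], [-0.94, 2.18], [0.31, 2.57], [-1.31, 4.45], [0, 2.66], [-2.55, 2.55]. Speed limits (rad/s): [2.57, 2.57, 3.14, 3.14, 3.14, 3.14].

### API

Orientations are given as a unit quaternion [w, x, y, z].
In Python, from bench import bot gives the robot as it stands. The module is installed in compiled form; this text tells all that it offers.
- The arm moves only by the tool move_arm, never from a script. Its argument "increments" is a list of rows, each a list of 5 numbers: the shift along the world's x, y, z each as a share of 0.12 m, from -1 to 1, then the turn about the world's z as a share of 60 degrees, from -1 to 1, then the closure, from 0 (fully open) to 1 (shut). A call has 1 to 20 rows; each row is the pose to reach, as a shift and turn from the pose commanded when the call began; what a row does not reach only later rows make up. A row lasts 1/12 s, in which the tool goes at most 41.7 mm and 7.16 degrees, less where a joint would pass 70% of its speed; a pose out of reach is approached as far as the arm can. A call with a number of a shift or a turn outside -1 to 1 is refused whole. A call with a gripper value outside its range is refused whole. The fingers move at their own pace and stop on an object; "grip_force" is the grip in N (left out, the last holds). Time passes only in rows, so rows that repeat a pose let the fingers close. It gives the time, the measured TCP pose, the force, the opening and the grip force at its end, in the units of the state.
- bot.read_state(): the state, without advancing time (a new reading comes with each control period).
- bot.snapshot(name): name is "side" or "top"; returns the picture (384x512x3 uint8, red, green, blue); there is no depth.
- bot.calibration(name): a dict with "K" (3x3 intrinsics, pixels), "R" (3x3) and "t" (3): a world point X has camera coordinates R X + t. Camera axes: x right, y down, z forward; pixel columns grow to the right and rows downward; lengths in m; the calibration is good to about 2 mm. A picture is of the moment at which its call begins. calibration takes no time and is no camera call.
- bot.hand_in(): hands the job in; it is judged then, once.
The state is a dict: "time": time; "joint_pos": joint angles; "qvel": joint speeds; "joint_torque": joint torques, N m; "tool_pos": TCP position; "tool_rot": TCP orientation; "wrist_force": force on the tool from outside, world axes, zero at the start; "wrist_torque": the same for the moment, N m; "opening": finger opening in m; "grip_force": force on a finger pad.
Only numpy, scipy, OpenCV 4.12 (cv2) and the standard library are available. Lean on these libraries where they do the work, as an engineer would, in place of code of your own. Each camera call takes 0.05 s, during which the arm holds its last target. There are 200 camera calls.

## Working session

There is one attempt and no reset: what is moved stays moved. The work goes in short steps, Python scripts to look and compute and a tool call to move; the robot and the scene stay as the last step left them, time stands still between calls to the robot, and variables do not carry over. Pictures are saved under pics/ and viewed, at most 14 in all, crops included, and the job is handed in when it is done.

Besides the shell and the picture viewer there is one more tool, called after "Request:" by a JSON object that holds its "method" and its "body". move_arm: Moves the arm, as the interface text tells. Shift numbers are shares of 0.12 m and turn numbers shares of 60 degrees, none past 1 either way. Its arguments: {"type":"object","properties":{"increments":{"type":"array"},"grip_force":{"type":"number"}},"required":["increments"]}

```bash
mkdir -p pics; cat > h.py <<'E'
from bench import bot
import numpy as np, cv2
def save(name,out,crop=None,s=1):
    im=bot.snapshot(name)[:,:,::-1]
    if crop: x0,y0,x1,y1=crop; im=im[y0:y1,x0:x1]
    if s!=1: im=cv2.resize(im,None,fx=s,fy=s,interpolation=cv2.INTER_CUBIC)
    cv2.imwrite('pics/'+out,im)
def w(name,u,v,z):
    c=bot.calibration(name);K,R,t=c['K'],np.array(c['R']),np.array(c['t'])
    d=R.T@np.linalg.solve(K,[u,v,1.]);o=-R.T@t
    return o+d*(z-o[2])/d[2]
def px(name,X):
    c=bot.calibration(name);p=np.array(c['K'])@(np.array(c['R'])@np.array(X)+c['t']);return p[:2]/p[2]
E
python3 - <<'E'
from h import *
save('top','t1.png',s=1.5);save('side','s1.png',s=1.5)
for n in('top','side'):
    c=bot.calibration(n);print(n,-np.array(c['R']).T@c['t'],np.array(c['R'])[2],c['K'][0][0])
print(bot.read_state())
E
```

```text
top [0.33478692 0.01119992 1.26228961] [ 0.11411232 -0.00157824 -0.9934666 ] 373.8725089728824
side [ 0.56491002 -1.60140692  0.66895051] [-0.04182384  0.93282781 -0.35788691] 478.5128179329941
{'time': 0.1, 'joint_pos': array([-1.34590155e+00,  2.64661094e-01,  1.60522386e+00, -2.18078921e-06,
        1.27367530e+00, -3.69209243e-02]), 'qvel': array([ 0.0010723 , -0.00207718, -0.00432392, -0.00112776,  0.00120109,
        0.00087354]), 'joint_torque': array([ 3.98421871e-04, -5.03619504e+01, -3.58073330e+01,  7.31474929e-02,
        2.33692245e-02, -5.78367212e-05]), 'tool_pos': array([ 0.17455716, -0.65138847,  0.23753109]), 'tool_rot': array([-9.79358844e-04,  9.91443275e-01,  1.30534533e-01, -9.33658448e-05]), 'wrist_force': array([ 0.04946407,  1.00771884, -0.13737803]), 'wrist_torque': array([ 0.03124039,  0.01743193, -0.03436424]), 'grip_force': 0.0, 'opening': 0.08789363946837613}
```

View pics/t1.png

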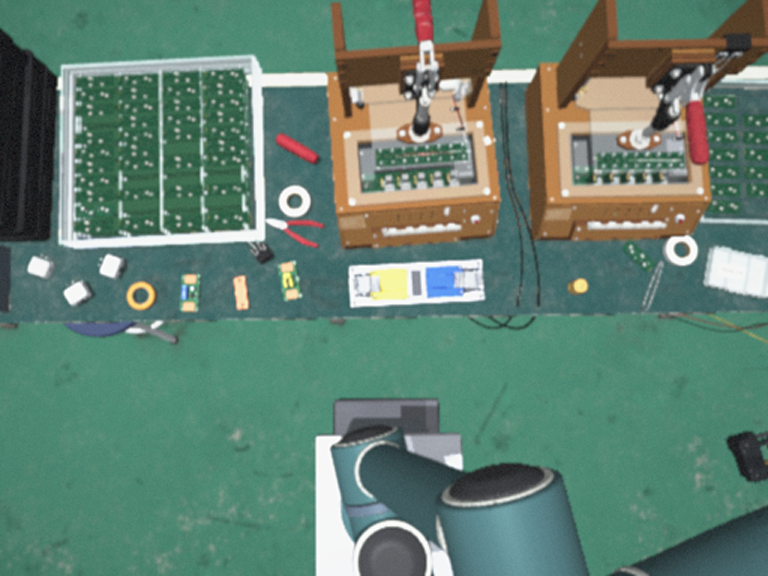

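View pics/s1.png

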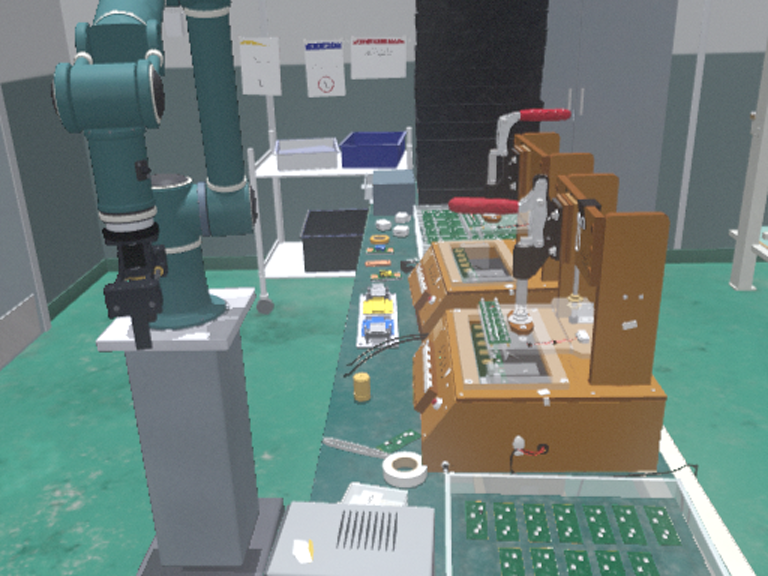

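Top view: +x is up and +y is left. The jig is at about (417,284), with the yellow bed on the left (+y). The blue board is at (190,293), the link at (241,292), the yellow board at (290,281) and the weight at (579,286). I'll enlarge two crops.

```bash
python3 - <<'E'
from h import *
im=bot.snapshot('top')[:,:,::-1]
a=cv2.resize(im[172:217,112:212],None,fx=8,fy=8,interpolation=cv2.INTER_CUBIC)
b=cv2.resize(im[165:212,224:334],None,fx=7,fy=7,interpolation=cv2.INTER_CUBIC)
cv2.imwrite('pics/a.png',a);cv2.imwrite('pics/b.png',b)
E
```

```text
(no output)
```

View pics/a.png

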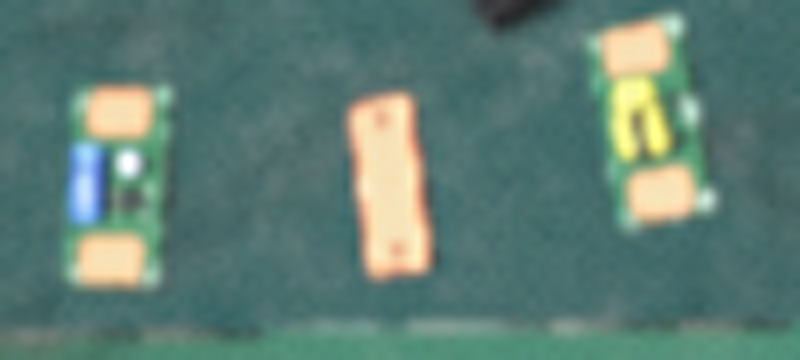

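View pics/b.png

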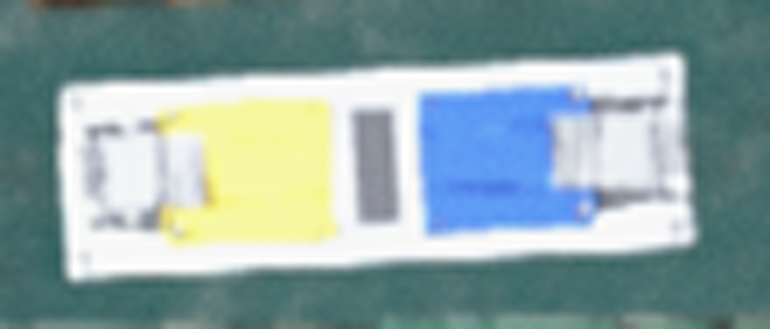

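Crop a shows:
- Blue board: pads at (121,110) and (110,260).
- Link: corners (350,103), (410,95), (430,270) and (370,279).
- Yellow board: pads at (636,48) and (661,193).

Crop b shows the jig corners at (60,90), (683,55), (695,242) and (70,280).

```bash
cat > m.py <<'E'
from h import *
def A(x,y,z,o=(112,172),s=8): return w('top',(x+.5)/s-.5+o[0],(y+.5)/s-.5+o[1],z)
def rep(n,a,b):
    d=a-b; print(n,'centre',((a+b)/2).round(4),'len',np.linalg.norm(d).round(4),'yaw deg',np.degrees(np.arctan2(d[1],d[0])).round(1))
rep('blue pads',A(121,110,.007),A(110,260,.007))
rep('blue ends',A(122,90,.007),A(113.5,284,.007))
rep('link',A(380,99,.008),A(400,274.5,.008))
rep('yel pads',A(636,48,.007),A(661,193,.007))
rep('yel ends',A(636,30,.007),A(669.5,213,.007))
B=lambda x,y,z:A(x,y,z,(224,165),7)
rep('jig',B(65,185,.008),B(689,148.5,.008))
rep('jig w',B(372,72.5,.008),B(382,261,.008))
E
python3 m.py
python3 - <<'E'
from h import *
im=bot.snapshot('top'); 
h=cv2.cvtColor(im,cv2.COLOR_RGB2HSV)[180:202,375:398]
m=(h[...,0]>10)&(h[...,0]<30)&(h[...,1]>130)
v,u=np.nonzero(m);print(u.min()+375,u.max()+375,v.min()+180,v.max()+180,len(u)); print(w('top',u.mean()+375,v.mean()+180,.035))
im=bot.snapshot('side')
h=cv2.cvtColor(im,cv2.COLOR_RGB2HSV)[240:275,225:260]
m=(h[...,0]>10)&(h[...,0]<30)&(h[...,1]>110)
v,u=np.nonzero(m);u=u+225;v=v+240;print(u.min(),u.max(),v.min(),v.max());print(w('side',u.mean(),v.mean(),.022))
E
```

```text
blue pads centre [0.4692 0.4401 0.007 ] len 0.0636 yaw deg -2.8
blue ends centre [0.4684 0.4391 0.007 ] len 0.0822 yaw deg -1.1
link centre [0.4667 0.324  0.008 ] len 0.0751 yaw deg 7.2
yel pads centre [0.4933 0.2154 0.007 ] len 0.0629 yaw deg 9.9
yel ends centre [0.4929 0.2136 0.007 ] len 0.0795 yaw deg 10.5
jig centre [ 0.4828 -0.0714  0.008 ] len 0.3018 yaw deg 92.5
jig w centre [ 0.483  -0.0713  0.008 ] len 0.0917 yaw deg 1.8Traceback (most recent call last):
  File "<stdin>", line 5, in <module>
    return umr_minimum(a, axis, None, out, keepdims, initial, where)
ValueError: zero-size array to reduction operation minimum which has no identity
```

```bash
python3 - <<'E'
from h import *
print('weight',w('top',386,190.7,.035),w('side',361.5/1.5,387/1.5,.022))
for z in(0,.05,.1,.15):
  print(z,'box front',w('top',278,163,z)[:2],'panel top edge',w('top',278,138,z)[:2])
# side view of the left box front edge low corner/upper edge pixel
for u,v in((410,297),(420,330),(433,250)):
  for y in(-.24,):
    c=bot.calibration('side');R=np.array(c['R']);d=R.T@np.linalg.solve(c['K'],[u/1.5,v/1.5,1.]);o=-R.T@np.array(c['t']);print((u,v),(o+d*(y-o[1])/d[1]).round(3))
save('side','s2.png',(230,140,330,220),8)
E
```

```text
weight [ 0.46667567 -0.42796747  0.035     ] [ 0.46988132 -0.43049767  0.022     ]
0 box front [ 0.57136842 -0.07572689] panel top edge [ 0.65897973 -0.0776747 ]
0.05 box front [ 0.5619973  -0.07228367] panel top edge [ 0.64613827 -0.07415432]
0.1 box front [ 0.55262617 -0.06884046] panel top edge [ 0.63329681 -0.07063395]
0.15 box front [ 0.54325504 -0.06539724] panel top edge [ 0.62045535 -0.06711358]
(410, 297) [ 0.561 -0.24   0.124]
(420, 330) [ 0.581 -0.24   0.05 ]
(433, 250) [ 0.608 -0.24   0.224]
```

View pics/s2.png

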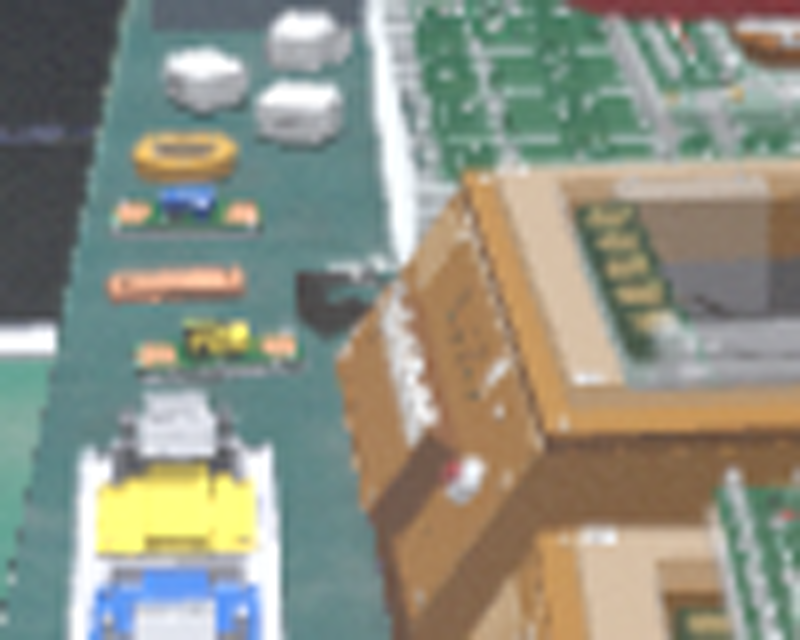

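```bash
python3 - <<'E'
from h import *
def ray(n,u,v):
    c=bot.calibration(n);R=np.array(c['R']);return -R.T@np.array(c['t']),R.T@np.linalg.solve(c['K'],[u,v,1.])
for a,b in(((227,163.5),(272,185)),((228,152),(288,162))):
    o1,d1=ray('top',*a);o2,d2=ray('side',*b)
    s=np.linalg.lstsq(np.c_[d1,-d2],o2-o1,rcond=None)[0];print((o1+s[0]*d1).round(3),(o2+s[1]*d2).round(3))
E
```

```text
[0.564 0.096 0.044] [0.556 0.095 0.042]
[0.584 0.087 0.127] [0.617 0.088 0.135]
```

Request:
{"method": "move_arm", "body": {"increments": [[0.667,0.9,0,0,0],[0.667,0.9,0,0,0],[0.667,0.9,0,0,0],[0.667,0.9,0,0,0]], "grip_force": 25}}

```text
time: 0.58
tool_pos: [0.2573, -0.5396, 0.2383]
tool_rot: [-0.002, 0.991, 0.132, 0.001]
wrist_force: [-0.5, -0.6, -0.4]
opening: 0.0877
grip_force: 0.0
```

Request:
{"method": "move_arm", "body": {"increments": [[0.667,0.9,0,0,0],[0.667,0.9,0,0,0],[0.667,0.9,0,0,0],[0.667,0.9,0,0,0]]}}

```text
time: 0.92
tool_pos: [0.3372, -0.432, 0.2387]
tool_rot: [-0.001, 0.991, 0.132, 0.001]
wrist_force: [0.1, 0.0, 0.5]
opening: 0.0881
grip_force: 0.0
```

Request:
{"method": "move_arm", "body": {"increments": [[0.667,0.9,0,0,0],[0.667,0.9,0,0,0],[0.667,0.9,0,0,0],[0.667,0.9,0,0,0]]}}

```text
time: 1.25
tool_pos: [0.4172, -0.3244, 0.2389]
tool_rot: [-0.001, 0.991, 0.132, 0.001]
wrist_force: [-0.2, 0.9, -0.6]
opening: 0.0882
grip_force: 0.0
```

Request:
{"method": "move_arm", "body": {"increments": [[0.667,0.9,0,0,0],[0.667,0.9,0,0,0],[0.667,0.9,0,0,0],[0.667,0.9,0,0,0]]}}

```text
time: 1.58
tool_pos: [0.4975, -0.2168, 0.2389]
tool_rot: [-0.001, 0.991, 0.132, 0.001]
wrist_force: [0.7, -0.2, -0.5]
opening: 0.0882
grip_force: 0.0
```

Request:
{"method": "move_arm", "body": {"increments": [[0,0.9,0,-0.083,0],[0,0.9,0,-0.083,0],[0,0.9,0,-0.083,0],[0,0.9,0,-0.083,0]]}}

```text
time: 1.92
tool_pos: [0.4946, -0.1091, 0.2386]
tool_rot: [-0.001, 0.996, 0.089, -0.0]
wrist_force: [0.1, -0.4, -0.0]
opening: 0.0877
grip_force: 0.0
```

Request:
{"method": "move_arm", "body": {"increments": [[0,0.9,0,0,0],[0,0.9,0,0,0],[0,0.9,0,0,0],[0,0.9,0,0,0]]}}

```text
time: 2.25
tool_pos: [0.495, -0.002, 0.2388]
tool_rot: [-0.0, 0.996, 0.089, 0.0]
wrist_force: [-0.6, -0.1, 0.2]
opening: 0.0881
grip_force: 0.0
```

Request:
{"method": "move_arm", "body": {"increments": [[0,0.9,0,0,0],[0,0.9,0,0,0],[0,0.9,0,0,0],[0,0.9,0,0,0]]}}

```text
time: 2.58
tool_pos: [0.4956, 0.1056, 0.2389]
tool_rot: [-0.0, 0.996, 0.089, 0.0]
wrist_force: [-1.1, 0.2, 0.5]
opening: 0.0883
grip_force: 0.0
```

Request:
{"method": "move_arm", "body": {"increments": [[0,0.9,-0.8,0,0],[0,0.9,-0.8,0,0],[0,0.9,-0.8,0,0],[0,0.9,-0.8,0,0],[0,0.9,-0.8,0,0],[0,0.9,-0.8,0,0]]}}

```text
time: 3.08
tool_pos: [0.495, 0.2102, 0.1416]
tool_rot: [0.001, 0.996, 0.088, -0.001]
wrist_force: [0.2, -0.1, -0.1]
opening: 0.0883
grip_force: 0.0
```

Request:
{"method": "move_arm", "body": {"increments": [[-0.013,0.02,-0.833,0,0],[-0.013,0.02,-0.833,0,0],[-0.013,0.02,-0.833,0,0],[-0.013,0.02,-0.833,0,0],[-0.013,0.02,-0.833,0,0]]}}

```text
time: 3.5
tool_pos: [0.4942, 0.2126, 0.0433]
tool_rot: [0.0, 0.996, 0.087, -0.0]
wrist_force: [1.0, 0.4, 1.3]
opening: 0.088
grip_force: 0.0
```

Request:
{"method": "move_arm", "body": {"increments": [[0,0,-0.16,0,0],[0,0,-0.31,0,0],[0,0,-0.31,0,0],[0,0,-0.31,0,0]]}}

```text
time: 3.83
tool_pos: [0.4949, 0.2141, 0.0075]
tool_rot: [-0.0, 0.996, 0.087, 0.001]
wrist_force: [0.8, 0.3, 0.7]
opening: 0.0883
grip_force: 0.0
```

```bash
python3 - <<'E'
from h import *
im=bot.snapshot('top')[:,:,::-1];cv2.imwrite('pics/c.png',np.vstack([cv2.resize(im[165:215,160:230],(700,500),interpolation=cv2.INTER_CUBIC)]))
s=bot.read_state();print(s['tool_pos'],s['wrist_force'])
E
```

```text
[0.49541057 0.21447008 0.00794995] [ 0.16182729  0.23621207 -0.25376138]
```

View pics/c.png

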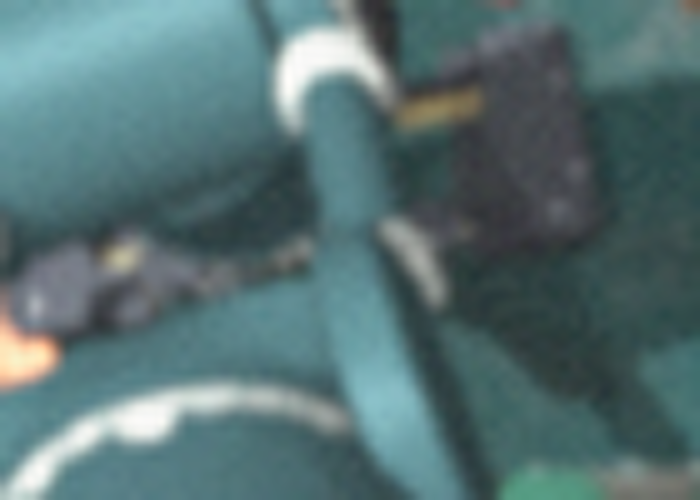

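The arm hides the board from the top camera. I'll lower a little more and close.

Request:
{"method": "move_arm", "body": {"increments": [[0,0,-0.035,0,0],[0,0,-0.035,0,0],[0,0,-0.035,0,0.3],[0,0,-0.035,0,0.6],[0,0,-0.035,0,0.6],[0,0,-0.035,0,0.6],[0,0,-0.035,0,0.6],[0,0,-0.035,0,0.6],[0,0,-0.035,0,0.6],[0,0,-0.035,0,0.6]]}}

```text
time: 4.72
tool_pos: [0.4933, 0.2144, 0.0013]
tool_rot: [-0.0, 0.996, 0.087, -0.0]
wrist_force: [-0.4, 1.1, -0.8]
opening: 0.0393
grip_force: 25.0
```

Request:
{"method": "move_arm", "body": {"increments": [[0,0,0,0,0.8],[0,0,0,0,0.8],[0,0,0,0,0.8]]}}

```text
time: 4.97
tool_pos: [0.4933, 0.2144, 0.0013]
tool_rot: [-0.0, 0.996, 0.087, -0.0]
wrist_force: [0.4, 0.6, -0.0]
opening: 0.0395
grip_force: 25.0
```

Request:
{"method": "move_arm", "body": {"increments": [[0,0,0.3,0,0.8],[0,0,0.8,0,0.8],[0,0,0.8,0,0.8],[0,0,0.8,0,0.8],[0,0,0.8,0,0.8]]}}

```text
time: 5.38
tool_pos: [0.4943, 0.2147, 0.0987]
tool_rot: [-0.0, 0.996, 0.087, 0.002]
wrist_force: [0.6, 0.5, -1.1]
opening: 0.0394
grip_force: 25.0
```

Request:
{"method": "move_arm", "body": {"increments": [[-0.1,-0.2,0,0.1,0.8],[-0.1,-0.4,0,0.2,0.8],[-0.1,-0.6,0,0.3,0.8],[-0.1,-0.8,0,0.4,0.8],[-0.1,-1,0,0.5,0.8],[-0.1,-1,0,0.6,0.8],[-0.1,-1,0,0.7,0.8],[-0.1,-1,0,0.7,0.8]]}}

```text
time: 6.05
tool_pos: [0.4792, 0.0935, 0.0948]
tool_rot: [-0.001, 0.898, 0.439, -0.002]
wrist_force: [-0.3, 0.2, -1.0]
opening: 0.0395
grip_force: 25.0
```

Request:
{"method": "move_arm", "body": {"increments": [[0,-0.2,0,0.1,0.8],[0,-0.4,0,0.2,0.8],[0,-0.6,0,0.3,0.8],[0,-0.8,0,0.4,0.8],[0,-1,0,0.5,0.8],[0,-1,0,0.6,0.8],[0,-1,0,0.67,0.8],[0,-1,0,0.67,0.8]]}}

```text
time: 6.72
tool_pos: [0.4799, -0.0258, 0.0957]
tool_rot: [-0.001, 0.694, 0.72, -0.001]
wrist_force: [-0.0, -0.4, -0.8]
opening: 0.0394
grip_force: 25.0
```

Request:
{"method": "move_arm", "body": {"increments": [[0,-0.1,-0.3,0,0.8],[0,-0.1,-0.3,0,0.8],[0,-0.1,-0.3,0,0.8],[0,-0.1,-0.3,0,0.8]]}}

```text
time: 7.05
tool_pos: [0.4807, -0.0371, 0.0609]
tool_rot: [-0.001, 0.694, 0.72, -0.0]
wrist_force: [0.6, 0.1, 0.8]
opening: 0.0397
grip_force: 25.0
```

```bash
python3 - <<'E'
from h import *
im=bot.snapshot('side')[:,:,::-1]
a=cv2.resize(im[130:240,215:305],None,fx=5,fy=5,interpolation=cv2.INTER_CUBIC)
im=bot.snapshot('top')[:,:,::-1]
b=cv2.resize(im[155:220,224:284],None,fx=6.5,fy=6.5,interpolation=cv2.INTER_CUBIC)
b=np.vstack([b,np.zeros((550-b.shape[0],b.shape[1],3),np.uint8)]) if b.shape[0]<550 else b[:550]
o=np.hstack([a,b])[:,:800];cv2.imwrite('pics/d.png',o)
s=bot.read_state();print(s['tool_pos'],s['tool_rot'],s['wrist_force'],s['opening'])
E
```

```text
[ 0.48209078 -0.0372139   0.062235  ] [5.04082060e-04 6.93522533e-01 7.20434608e-01 4.66202834e-04] [ 0.02600281 -0.00203388 -0.76619752] 0.03975269324193085
```

View pics/d.png

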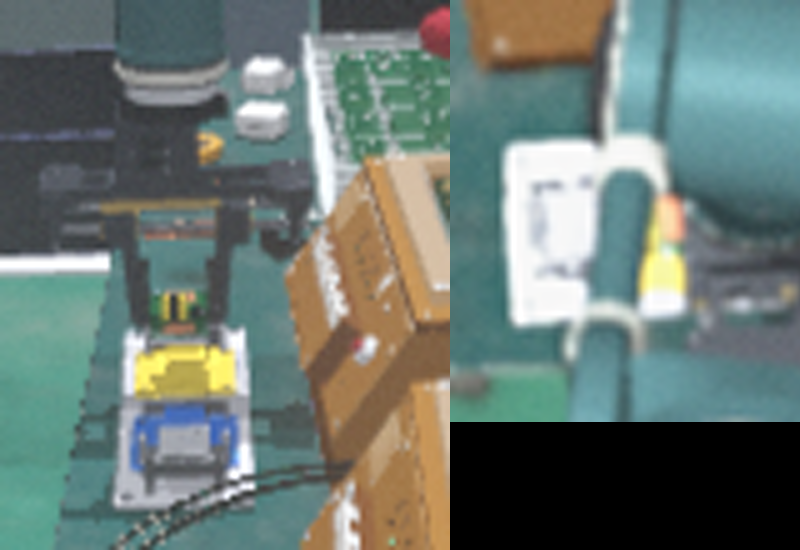

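Request:
{"method": "move_arm", "body": {"increments": [[0,0,-0.1,0,0.8],[0,0,-0.2,0,0.8],[0,0,-0.28,0,0.8],[0,0,-0.32,0,0.8],[0,0,-0.34,0,0.8],[0,0,-0.34,0,0.8]]}}

```text
time: 7.65
tool_pos: [0.4812, -0.0374, 0.0204]
tool_rot: [-0.0, 0.693, 0.721, -0.0]
wrist_force: [-0.8, 0.2, -0.2]
opening: 0.0396
grip_force: 25.0
```

```bash
python3 - <<'E'
from h import *
im=bot.snapshot('side')[:,:,::-1]
cv2.imwrite('pics/e.png',cv2.resize(im[160:240,215:295],None,fx=7,fy=7,interpolation=cv2.INTER_CUBIC))
for i in range(3):
  s=bot.read_state();print(s['tool_pos'],s['wrist_force'],s['wrist_torque'])
E
```

```text
[ 0.48151664 -0.03753476  0.02076716] [-0.76213287  0.04762095 -1.84176827] [-0.05234699 -0.0583699   0.03818281]
[ 0.48151664 -0.03753476  0.02076716] [-0.76213287  0.04762095 -1.84176827] [-0.05234699 -0.0583699   0.03818281]
[ 0.48151664 -0.03753476  0.02076716] [-0.76213287  0.04762095 -1.84176827] [-0.05234699 -0.0583699   0.03818281]
```

View pics/e.png

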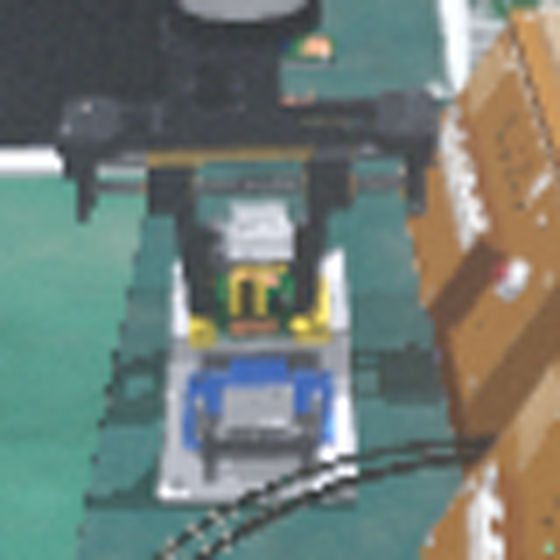

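Request:
{"method": "move_arm", "body": {"increments": [[0,0,-0.008,0,0.8],[-0.002,0.04,-0.008,0,0.8],[-0.003,0.08,-0.008,0,0.8],[-0.004,0.11,-0.008,0,0.8],[-0.005,0.14,-0.008,0,0.8],[-0.006,0.17,-0.008,0,0.8],[-0.008,0.2,-0.008,0,0.8],[-0.008,0.2,-0.008,0,0.8]]}}

```text
time: 8.37
tool_pos: [0.4803, -0.013, 0.0196]
tool_rot: [-0.0, 0.693, 0.721, 0.0]
wrist_force: [0.7, -0.4, -2.3]
opening: 0.0393
grip_force: 25.0
```

Request:
{"method": "move_arm", "body": {"increments": [[0,0.015,0,0,0.8],[-0.001,0.025,0,0,0.8],[-0.001,0.025,0,0,0.8]]}}

```text
time: 8.62
tool_pos: [0.4801, -0.0104, 0.0195]
tool_rot: [-0.0, 0.693, 0.721, 0.0]
wrist_force: [-0.2, -0.5, -1.9]
opening: 0.0396
grip_force: 25.0
```

Request:
{"method": "move_arm", "body": {"increments": [[0,0.01,0,0,0.8],[0,0.015,0,0,0.8],[0,0.015,0,0,0.8]]}}

```text
time: 8.87
tool_pos: [0.4801, -0.0088, 0.0195]
tool_rot: [-0.0, 0.693, 0.721, -0.0]
wrist_force: [-0.7, -2.1, -1.7]
opening: 0.0398
grip_force: 25.0
```

Force is starting to build, so the board may be near the stop. I'll continue in small steps.

Request:
{"method": "move_arm", "body": {"increments": [[0,0.01,0,0,0.8],[0,0.015,0,0,0.8],[0,0.015,0,0,0.8]]}}

```text
time: 9.12
tool_pos: [0.4801, -0.0073, 0.0196]
tool_rot: [0.0, 0.693, 0.721, -0.0]
wrist_force: [0.1, -4.7, -1.0]
opening: 0.0392
grip_force: 25.0
```

Request:
{"method": "move_arm", "body": {"increments": [[0,0.01,0,0,0.8],[0,0.01,0,0,0.8],[0,0.01,0,0,0.8]]}}

```text
time: 9.37
tool_pos: [0.4801, -0.0072, 0.0196]
tool_rot: [0.001, 0.693, 0.721, -0.001]
wrist_force: [-0.6, -9.8, -1.3]
opening: 0.0395
grip_force: 25.0
```

Request:
{"method": "move_arm", "body": {"increments": [[0,-0.01,0,0,0.3],[0,-0.01,0,0,0.3],[0,-0.01,0,0,0.3],[0,-0.01,0,0,0.3],[0,-0.01,0.1,0,0.3],[0,-0.01,0.4,0,0.3],[0,-0.01,0.7,0,0.3],[0,-0.01,1,0,0.3],[0,-0.01,1,0,0.3]]}}

```text
time: 10.12
tool_pos: [0.4859, -0.0069, 0.1476]
tool_rot: [0.005, 0.693, 0.721, 0.005]
wrist_force: [1.7, -0.1, -0.5]
opening: 0.0621
grip_force: 0.0
```

Request:
{"method": "move_arm", "body": {"increments": [[0,0.3,0,-0.1,0],[0,0.6,0,-0.2,0],[0,0.9,0,-0.3,0],[0,1,0,-0.4,0],[0,1,0,-0.5,0],[0,1,0,-0.6,0],[0,1,0,-0.7,0]]}}

```text
time: 10.7
tool_pos: [0.48, 0.1141, 0.1392]
tool_rot: [-0.0, 0.906, 0.423, 0.0]
wrist_force: [0.2, 0.3, 0.2]
opening: 0.0883
grip_force: 0.0
```

Request:
{"method": "move_arm", "body": {"increments": [[0,0.3,0,-0.1,0],[0,0.6,0,-0.2,0],[0,0.9,0,-0.3,0],[0,1,0,-0.4,0],[0,1,0,-0.5,0],[0,1,0,-0.6,0],[0,1,0,-0.7,0]]}}

```text
time: 11.28
tool_pos: [0.4799, 0.2341, 0.1391]
tool_rot: [-0.0, 0.998, 0.07, -0.0]
wrist_force: [0.6, -0.4, -0.4]
opening: 0.0881
grip_force: 0.0
```

Request:
{"method": "move_arm", "body": {"increments": [[0,0.3,0,-0.1,0],[0,0.6,0,-0.16,0],[0,0.9,0,-0.16,0],[0,1,0,-0.16,0]]}}

```text
time: 11.62
tool_pos: [0.4802, 0.3574, 0.1396]
tool_rot: [-0.001, 1.0, -0.011, 0.0]
wrist_force: [-1.4, 0.0, 0.4]
opening: 0.0885
grip_force: 0.0
```

```bash
python3 - <<'E'
from h import *
im=bot.snapshot('top')[:,:,::-1]
a=cv2.resize(im[172:217,112:212],None,fx=8,fy=8,interpolation=cv2.INTER_CUBIC)[:,:800]
b=cv2.resize(im[165:205,224:334],None,fx=7,fy=7,interpolation=cv2.INTER_CUBIC)
b=np.pad(b,((0,0),(0,30),(0,0)))[:,:800];cv2.imwrite('pics/f.png',np.vstack([b,a])[:600])
s=bot.read_state();print(s['tool_pos'],s['tool_rot'],s['joint_pos'])
E
```

```text
[0.480076   0.35764219 0.1395206 ] [-1.35133355e-03  9.99944258e-01 -1.04660275e-02  3.41062036e-04] [5.97628211e-01 2.00129398e-01 1.87290179e+00 2.08851192e-03
 1.06645849e+00 2.18834969e+00]
```

View pics/f.png

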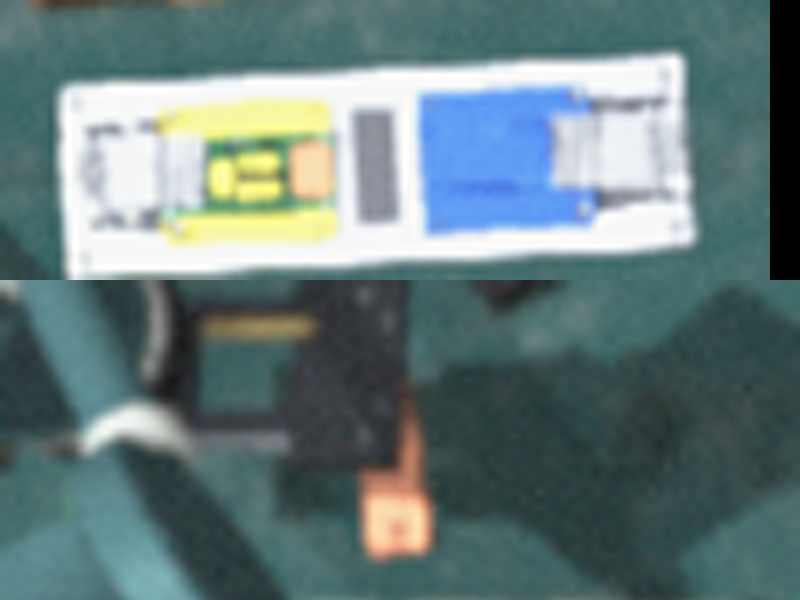

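Crop f: the yellow board's inner end is at (333,170), level with the bed edge, and its outer end is under the clip. Next is the blue board.

Request:
{"method": "move_arm", "body": {"increments": [[-0.092,0.35,0,0,0],[-0.092,0.683,0,0,0],[-0.092,0.683,-0.3,0,0],[-0.092,0.683,-0.6,0,0],[-0.092,0.683,-0.8,0,0],[-0.092,0.683,-0.8,0,0]]}}

```text
time: 12.17
tool_pos: [0.4648, 0.4308, 0.0366]
tool_rot: [0.004, 1.0, -0.012, -0.005]
wrist_force: [-1.0, -0.4, -1.7]
opening: 0.0882
grip_force: 0.0
```

Request:
{"method": "move_arm", "body": {"increments": [[0,0,-0.1,0,0],[0,0,-0.2,0,0],[0,0,-0.3,0,0],[0,0,-0.34,0,0],[0,0,-0.34,0,0]]}}

```text
time: 12.58
tool_pos: [0.4687, 0.4343, 0.0018]
tool_rot: [0.001, 1.0, -0.012, -0.001]
wrist_force: [-0.2, 0.1, 0.1]
opening: 0.0879
grip_force: 0.0
```

Request:
{"method": "move_arm", "body": {"increments": [[0,0.04,0,0,0],[0,0.04,0,0,0],[0,0.04,0,0,0],[0,0.04,0,0,0.3],[0,0.04,0,0,0.6],[0,0.04,0,0,0.8],[0,0.04,0,0,0.8],[0,0.04,0,0,0.8],[0,0.04,0,0,0.8],[0,0.04,0,0,0.8]]}}

```text
time: 13.42
tool_pos: [0.4691, 0.4398, 0.0028]
tool_rot: [-0.0, 1.0, -0.012, -0.0]
wrist_force: [0.7, -1.5, 1.0]
opening: 0.0434
grip_force: 0.1
```

```bash
python3 -c "
from h import *
s=bot.read_state();print(s['tool_pos'],s['tool_rot'],s['opening'],s['grip_force'])"
```

```text
[0.46914229 0.43976612 0.00277092] [-1.08424946e-05  9.99927312e-01 -1.20569183e-02 -2.67283324e-05] 0.04340545257174253 0.12325084302574396
```

Request:
{"method": "move_arm", "body": {"increments": [[0,0,-0.008,0,0.8],[0,0,-0.008,0,0.8],[0,0,-0.008,0,0.8],[0,0,-0.008,0,0.8]]}}

```text
time: 13.75
tool_pos: [0.4693, 0.44, 0.0025]
tool_rot: [-0.0, 1.0, -0.012, 0.0]
wrist_force: [-1.5, -0.9, 5.7]
opening: 0.0393
grip_force: 25.0
```

Request:
{"method": "move_arm", "body": {"increments": [[0,0,0.3,0,0.8],[0,0,0.8,0,0.8],[0,0,0.8,0,0.8],[0,0,0.8,0,0.8]]}}

```text
time: 14.08
tool_pos: [0.4725, 0.4426, 0.1039]
tool_rot: [-0.004, 1.0, -0.012, 0.004]
wrist_force: [-0.4, -0.2, 0.3]
opening: 0.0396
grip_force: 25.0
```

Request:
{"method": "move_arm", "body": {"increments": [[0.02,-0.3,0,0.1,0.8],[0.04,-0.6,0,0.2,0.8],[0.06,-0.91,0,0.3,0.8],[0.06,-0.91,0,0.4,0.8],[0.06,-0.91,0,0.5,0.8],[0.06,-0.91,0,0.6,0.8]]}}

```text
time: 14.58
tool_pos: [0.4754, 0.3288, 0.0958]
tool_rot: [0.0, 0.954, 0.299, -0.001]
wrist_force: [0.1, 0.9, -0.5]
opening: 0.0392
grip_force: 25.0
```

Request:
{"method": "move_arm", "body": {"increments": [[0.02,-0.3,0,0.1,0.8],[0.04,-0.6,0,0.2,0.8],[0.06,-0.91,0,0.3,0.8],[0.06,-0.91,0,0.4,0.8],[0.06,-0.91,0,0.5,0.8],[0.06,-0.91,0,0.6,0.8]]}}

```text
time: 15.08
tool_pos: [0.4825, 0.2198, 0.096]
tool_rot: [-0.0, 0.815, 0.579, -0.001]
wrist_force: [0.5, -0.3, -0.6]
opening: 0.0393
grip_force: 25.0
```

Request:
{"method": "move_arm", "body": {"increments": [[0,-0.3,0,0.1,0.8],[0,-0.6,0,0.2,0.8],[0,-0.91,0,0.3,0.8],[0,-0.91,0,0.36,0.8],[0,-0.91,0,0.36,0.8]]}}

```text
time: 15.5
tool_pos: [0.4822, 0.1101, 0.0961]
tool_rot: [-0.001, 0.694, 0.72, -0.001]
wrist_force: [0.6, 0.1, -1.5]
opening: 0.0395
grip_force: 25.0
```

Request:
{"method": "move_arm", "body": {"increments": [[0,-0.3,0,0,0.8],[0,-0.6,0,0,0.8],[0,-0.91,0,0,0.8],[0,-0.91,0,0,0.8]]}}

```text
time: 15.83
tool_pos: [0.4831, -0.0009, 0.0969]
tool_rot: [0.0, 0.695, 0.719, -0.001]
wrist_force: [0.3, -0.8, -0.8]
opening: 0.0394
grip_force: 25.0
```

Request:
{"method": "move_arm", "body": {"increments": [[0,-0.3,0,0,0.8],[0,-0.6,0,0,0.8],[0,-0.91,0,0,0.8],[0,-0.91,0,0,0.8],[0,-0.91,0,0,0.8],[0,-0.91,0,0,0.8]]}}

```text
time: 16.33
tool_pos: [0.4832, -0.1051, 0.097]
tool_rot: [-0.001, 0.694, 0.72, -0.0]
wrist_force: [0.3, -0.2, -0.4]
opening: 0.0397
grip_force: 25.0
```

```bash
python3 -c "
from h import *
s=bot.read_state();q=s['tool_rot'];print(s['tool_pos'],s['opening'],np.degrees(2*np.arctan2(q[2],q[1])))"
```

```text
[ 0.48321717 -0.10506152  0.0970006 ] 0.03967271571856605 92.1511200638391
```

Request:
{"method": "move_arm", "body": {"increments": [[0.01,0,-0.2,0,0.8],[0.01,0,-0.35,0,0.8],[0.01,0,-0.48,0,0.8],[0.01,0,-0.57,0,0.8],[0.01,0,-0.6,0,0.8],[0.01,0,-0.6,0,0.8]]}}

```text
time: 16.83
tool_pos: [0.4838, -0.1047, 0.0246]
tool_rot: [-0.001, 0.693, 0.721, -0.001]
wrist_force: [0.2, -0.6, -0.1]
opening: 0.039
grip_force: 25.0
```

Request:
{"method": "move_arm", "body": {"increments": [[0,0,-0.015,0,0.8],[0,0,-0.03,0,0.8],[0,0,-0.03,0,0.8],[0,0,-0.03,0,0.8]]}}

```text
time: 17.17
tool_pos: [0.4854, -0.1064, 0.0229]
tool_rot: [0.001, 0.693, 0.721, 0.0]
wrist_force: [1.0, -0.0, -1.1]
opening: 0.0397
grip_force: 25.0
```

```bash
python3 - <<'E'
from h import *
im=bot.snapshot('side')[:,:,::-1]
cv2.imwrite('pics/g.png',cv2.resize(im[160:240,215:295],None,fx=7,fy=7,interpolation=cv2.INTER_CUBIC))
s=bot.read_state();print(s['tool_pos'],s['wrist_force'],s['wrist_torque'])
E
```

```text
[ 0.48526782 -0.10642453  0.02284625] [-0.06539057  0.61496682 -0.50856806] [ 0.0129469  -0.09952427  0.01519015]
```

View pics/g.png

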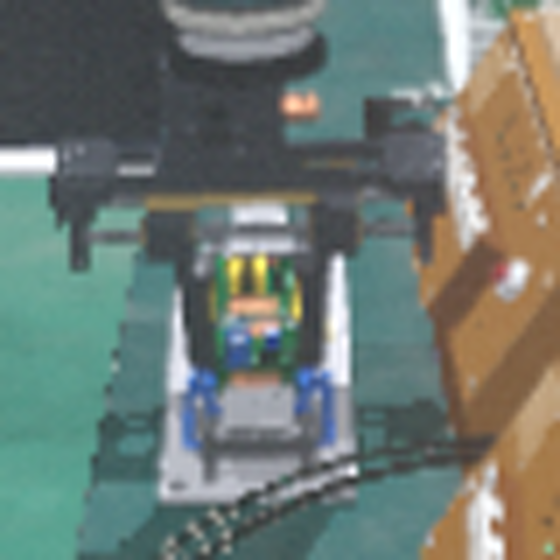

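Request:
{"method": "move_arm", "body": {"increments": [[0,0,-0.014,0,0.8],[0,-0.03,-0.014,0,0.8],[0.002,-0.06,-0.014,0,0.8],[0.003,-0.09,-0.014,0,0.8],[0.004,-0.12,-0.014,0,0.8],[0.005,-0.15,-0.014,0,0.8],[0.006,-0.18,-0.014,0,0.8],[0.006,-0.18,-0.014,0,0.8]]}}

```text
time: 17.88
tool_pos: [0.4854, -0.1284, 0.0205]
tool_rot: [-0.0, 0.693, 0.721, -0.0]
wrist_force: [0.5, 1.2, -0.6]
opening: 0.0392
grip_force: 25.0
```

Request:
{"method": "move_arm", "body": {"increments": [[0,-0.015,0,0,0.8],[0.001,-0.03,0,0,0.8],[0.001,-0.03,0,0,0.8]]}}

```text
time: 18.13
tool_pos: [0.4855, -0.1317, 0.0205]
tool_rot: [-0.0, 0.693, 0.721, -0.0]
wrist_force: [-0.7, 0.9, -0.1]
opening: 0.0392
grip_force: 25.0
```

Request:
{"method": "move_arm", "body": {"increments": [[0,-0.01,0,0,0.8],[0,-0.017,0,0,0.8],[0,-0.017,0,0,0.8]]}}

```text
time: 18.38
tool_pos: [0.4855, -0.132, 0.0205]
tool_rot: [-0.001, 0.694, 0.72, 0.001]
wrist_force: [0.3, 10.0, 1.9]
opening: 0.0392
grip_force: 25.0
```

Request:
{"method": "move_arm", "body": {"increments": [[0,-0.01,0,0,0.8],[0,-0.012,0,0,0.8],[0,-0.012,0,0,0.8]]}}

```text
time: 18.63
tool_pos: [0.4855, -0.1321, 0.0205]
tool_rot: [-0.002, 0.694, 0.72, 0.002]
wrist_force: [0.4, 14.2, 2.6]
opening: 0.0396
grip_force: 25.0
```

Request:
{"method": "move_arm", "body": {"increments": [[0,0.012,0,0,0.3],[0,0.012,0,0,0.3],[0,0.012,0,0,0.3],[0,0.012,0,0,0.3],[0,0.012,0.1,0,0.3],[0,0.012,0.4,0,0.3],[0,0.012,0.7,0,0.3],[0,0.012,1,0,0.3],[0,0.012,1,0,0.3]]}}

```text
time: 19.38
tool_pos: [0.4911, -0.1356, 0.1496]
tool_rot: [0.007, 0.693, 0.721, 0.003]
wrist_force: [1.1, 0.2, 1.0]
opening: 0.0613
grip_force: 0.0
```

Request:
{"method": "move_arm", "body": {"increments": [[0,0.3,0,-0.1,0],[-0.04,0.6,0,-0.2,0],[-0.04,0.95,0,-0.3,0],[-0.04,0.95,0,-0.4,0]]}}

```text
time: 19.72
tool_pos: [0.4803, -0.0149, 0.1412]
tool_rot: [-0.001, 0.829, 0.56, 0.001]
wrist_force: [0.3, 0.2, 0.1]
opening: 0.0865
grip_force: 0.0
```

Request:
{"method": "move_arm", "body": {"increments": [[0,0.3,0,-0.1,0],[-0.04,0.6,0,-0.2,0],[-0.04,0.95,0,-0.3,0],[-0.04,0.95,0,-0.4,0]]}}

```text
time: 20.05
tool_pos: [0.4759, 0.0994, 0.1414]
tool_rot: [-0.001, 0.927, 0.376, 0.001]
wrist_force: [0.2, -0.7, 0.0]
opening: 0.088
grip_force: 0.0
```

Request:
{"method": "move_arm", "body": {"increments": [[0,0.3,0,-0.1,0],[-0.04,0.6,0,-0.2,0],[-0.04,0.95,0,-0.3,0],[-0.04,0.95,0,-0.4,0]]}}

```text
time: 20.38
tool_pos: [0.4715, 0.2142, 0.1417]
tool_rot: [-0.001, 0.985, 0.175, 0.001]
wrist_force: [-0.7, -0.3, 0.8]
opening: 0.0879
grip_force: 0.0
```

```bash
python3 - <<'E'
from h import *
im=bot.snapshot('top')[:,:,::-1]
a=cv2.resize(im[172:212,112:212],None,fx=8,fy=8,interpolation=cv2.INTER_CUBIC)[:,:800]
b=cv2.resize(im[170:205,224:324],None,fx=8,fy=8,interpolation=cv2.INTER_CUBIC)
cv2.imwrite('pics/i.png',np.vstack([b,a])[:600])
s=bot.read_state();q=s['tool_rot'];print(s['tool_pos'],np.degrees(2*np.arctan2(q[2],q[1])))
E
```

```text
[0.47132826 0.21167707 0.14137586] 19.924288657363146
```

View pics/i.png

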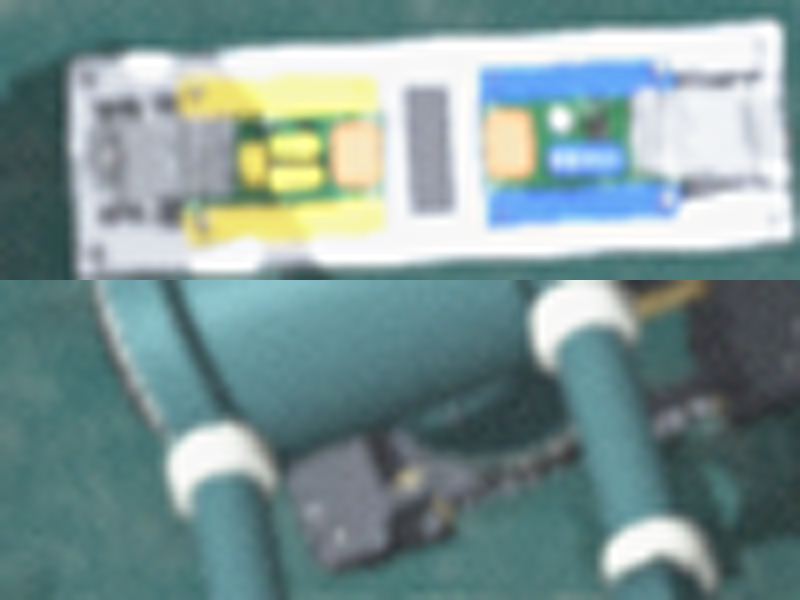

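Picture i shows both boards home, with their inner ends at about (381,155) and (485,142) on either side of the gap. Next I'll work out the link target and fetch the link.

```bash
python3 - <<'E'
from h import *
f=lambda x,y,z:w('top',(x+.5)/8-.5+224,(y+.5)/8-.5+170,z)
a,b=f(381,155,.025),f(485,142,.025);print(a,b,(a+b)/2,np.linalg.norm(a-b))
a,b=f(356,154,.025),f(510,143,.025);print(a,b,(a+b)/2,np.linalg.norm(a-b),np.degrees(np.arctan2(a[1]-b[1],a[0]-b[0])))
E
```

```text
[ 0.47931712 -0.04935795  0.025     ] [ 0.48412943 -0.09280213  0.025     ] [ 0.48172327 -0.07108004  0.025     ] 0.043709898077588114
[ 0.47989053 -0.03895425  0.025     ] [ 0.48355558 -0.10320845  0.025     ] [ 0.48172306 -0.07108135  0.025     ] 0.06435863486405158 93.26460126676288
```

Request:
{"method": "move_arm", "body": {"increments": [[-0.04,0.3,0,-0.1,0],[-0.04,0.6,0,-0.2,0],[-0.04,0.93,0,-0.212,0],[-0.04,0.93,-0.3,-0.212,0],[-0.04,0.93,-0.6,-0.212,0],[-0.04,0.93,-0.8,-0.212,0],[-0.04,0.93,-0.8,-0.212,0],[-0.04,0.93,-0.8,-0.212,0]]}}

```text
time: 21.1
tool_pos: [0.4654, 0.3185, 0.0433]
tool_rot: [0.001, 0.998, 0.066, -0.002]
wrist_force: [-0.1, 0.2, 0.8]
opening: 0.0878
grip_force: 0.0
```

Request:
{"method": "move_arm", "body": {"increments": [[0.01,0.04,-0.12,0,0],[0.01,0.04,-0.24,0,0],[0.01,0.04,-0.33,0,0],[0.01,0.04,-0.33,0,0],[0.01,0.04,-0.33,0,0.3],[0.01,0.04,-0.33,0,0.6],[0.01,0.04,-0.33,0,0.9],[0.01,0.04,-0.33,0,0.9],[0.01,0.04,-0.33,0,0.9],[0.01,0.04,-0.33,0,0.9],[0.01,0.04,-0.33,0,0.9],[0.01,0.04,-0.33,0,0.9],[0.01,0.04,-0.33,0,0.9],[0.01,0.04,-0.33,0,0.9],[0.01,0.04,-0.33,0,0.9],[0.01,0.04,-0.33,0,0.9]]}}

```text
time: 22.43
tool_pos: [0.4676, 0.325, 0.0049]
tool_rot: [-0.0, 0.998, 0.065, -0.0]
wrist_force: [-0.0, 0.2, -0.3]
opening: 0.0235
grip_force: 25.0
```

```bash
python3 -c "
from h import *
s=bot.read_state();q=s['tool_rot'];print(s['tool_pos'],s['opening'],np.degrees(2*np.arctan2(q[2],q[1])))"
```

```text
[0.46755522 0.32495539 0.0048854 ] 0.023536393396635102 7.499746685456566
```

Request:
{"method": "move_arm", "body": {"increments": [[0,0,0.2,0,0.9],[0,0,0.5,0,0.9],[0,0,0.7,0,0.9],[0,0,0.7,0,0.9]]}}

```text
time: 22.77
tool_pos: [0.4713, 0.3272, 0.0947]
tool_rot: [-0.002, 0.998, 0.065, 0.004]
wrist_force: [1.2, 0.5, 0.1]
opening: 0.0233
grip_force: 25.0
```

Request:
{"method": "move_arm", "body": {"increments": [[0.03,-0.3,0,0.1,0.9],[0.03,-0.6,0,0.2,0.9],[0.03,-0.825,0,0.3,0.9],[0.03,-0.825,0,0.4,0.9]]}}

```text
time: 23.1
tool_pos: [0.4693, 0.2214, 0.0872]
tool_rot: [0.001, 0.962, 0.273, -0.002]
wrist_force: [0.4, 0.2, -1.4]
opening: 0.023
grip_force: 25.0
```

Request:
{"method": "move_arm", "body": {"increments": [[0.03,-0.3,0,0.1,0.9],[0.03,-0.6,0,0.2,0.9],[0.03,-0.825,0,0.3,0.9],[0.03,-0.825,0,0.4,0.9]]}}

```text
time: 23.43
tool_pos: [0.4732, 0.1228, 0.0874]
tool_rot: [0.0, 0.884, 0.467, -0.002]
wrist_force: [-0.1, -0.0, -1.5]
opening: 0.023
grip_force: 25.0
```

Request:
{"method": "move_arm", "body": {"increments": [[0.03,-0.3,0,0.1,0.9],[0.03,-0.6,0,0.2,0.9],[0.03,-0.825,0,0.3,0.9],[0.03,-0.825,0,0.4,0.9]]}}

```text
time: 23.77
tool_pos: [0.4773, 0.0241, 0.0878]
tool_rot: [0.0, 0.768, 0.64, -0.001]
wrist_force: [-0.2, 0.3, -1.6]
opening: 0.0233
grip_force: 25.0
```

Request:
{"method": "move_arm", "body": {"increments": [[0.03,-0.3,0,0.1,0.9],[0.03,-0.6,0,0.2,0.9],[0.03,-0.825,0,0.217,0.9],[0.03,-0.825,0,0.217,0.9],[0.03,-0.825,0,0.217,0.9],[0.03,-0.825,0,0.217,0.9]]}}

```text
time: 24.27
tool_pos: [0.4812, -0.0707, 0.0881]
tool_rot: [-0.001, 0.692, 0.722, -0.0]
wrist_force: [0.7, 0.1, -0.9]
opening: 0.023
grip_force: 25.0
```

```bash
python3 - <<'E'
from h import *
im=bot.snapshot('side')[:,:,::-1]
cv2.imwrite('pics/j.png',cv2.resize(im[160:240,215:295],None,fx=7,fy=7,interpolation=cv2.INTER_CUBIC))
s=bot.read_state();q=s['tool_rot'];print(s['tool_pos'],s['opening'],np.degrees(2*np.arctan2(q[2],q[1])))
E
```

```text
[ 0.48138235 -0.07029556  0.08822773] 0.023380944798817676 92.51242955278977
```

View pics/j.png

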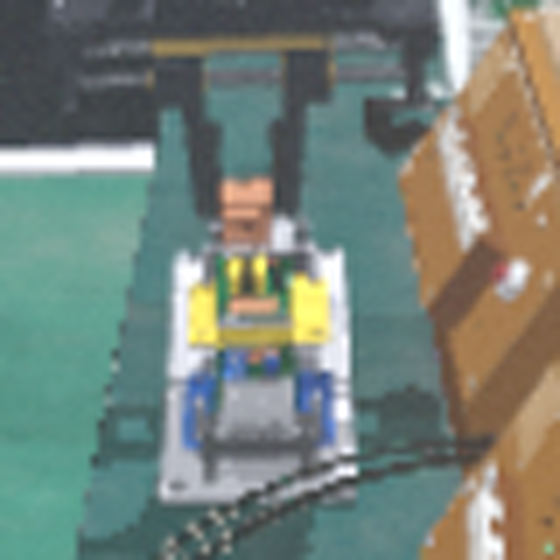

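Request:
{"method": "move_arm", "body": {"increments": [[0,0,-0.15,0,0.9],[0,0,-0.3,0,0.9],[0,0,-0.4,0,0.9],[0,0,-0.45,0,0.9],[0,0,-0.47,0,0.9],[0,0,-0.47,0,0.9]]}}

```text
time: 24.82
tool_pos: [0.4816, -0.0702, 0.0321]
tool_rot: [-0.001, 0.691, 0.723, -0.0]
wrist_force: [0.5, 0.2, -1.2]
opening: 0.0235
grip_force: 25.0
```

Request:
{"method": "move_arm", "body": {"increments": [[0,0,-0.005,0,0.9],[0,0,-0.01,0,0.9],[0,0,-0.01,0,0.9]]}}

```text
time: 25.07
tool_pos: [0.4827, -0.0711, 0.0321]
tool_rot: [0.001, 0.691, 0.723, 0.0]
wrist_force: [0.3, -0.3, -1.5]
opening: 0.0229
grip_force: 25.0
```

```bash
python3 - <<'E'
from h import *
s=bot.read_state();q=s['tool_rot'];print(s['tool_pos'],s['wrist_force'],s['wrist_torque'])
E
```

```text
[ 0.48271484 -0.07109855  0.03207794] [ 0.29955627 -0.30016028 -1.52861583] [-0.01195848 -0.14080725  0.0818945 ]
```

Request:
{"method": "move_arm", "body": {"increments": [[0,0,-0.008,0,0.9],[0,0,-0.012,0,0.9],[0,0,-0.012,0,0.9]]}}

```text
time: 25.32
tool_pos: [0.4821, -0.0712, 0.03]
tool_rot: [0.0, 0.691, 0.722, 0.0]
wrist_force: [-0.2, 0.1, -2.1]
opening: 0.0228
grip_force: 25.0
```

Request:
{"method": "move_arm", "body": {"increments": [[0,0,-0.006,0,0.9],[0,0,-0.008,0,0.9],[0,0,-0.008,0,0.9]]}}

```text
time: 25.57
tool_pos: [0.4822, -0.0712, 0.0298]
tool_rot: [-0.0, 0.691, 0.722, -0.0]
wrist_force: [-2.7, 0.5, 5.9]
opening: 0.0233
grip_force: 25.0
```

Request:
{"method": "move_arm", "body": {"increments": [[0,0,0.004,0,0.5],[0,0,0.004,0,0.5],[0,0,0.004,0,0.5],[0,0,0.004,0,0.5],[0,0,0.2,0,0.5],[0,0,0.5,0,0.5],[0,0,0.8,0,0.5],[0,0,0.8,0,0.5]]}}

```text
time: 26.23
tool_pos: [0.4872, -0.0721, 0.1321]
tool_rot: [0.005, 0.691, 0.722, 0.003]
wrist_force: [1.0, 0.0, 0.2]
opening: 0.0437
grip_force: 0.0
```

Request:
{"method": "move_arm", "body": {"increments": [[-0.04,-0.3,0,-0.1,0],[-0.04,-0.6,0,-0.2,0],[-0.04,-0.95,0,-0.3,0],[-0.04,-0.95,0,-0.4,0]]}}

```text
time: 26.57
tool_pos: [0.4777, -0.1909, 0.1254]
tool_rot: [0.002, 0.829, 0.559, -0.0]
wrist_force: [0.7, -0.2, 0.1]
opening: 0.0688
grip_force: 0.0
```

Request:
{"method": "move_arm", "body": {"increments": [[-0.04,-0.3,0,-0.1,0],[-0.04,-0.6,0,-0.2,0],[-0.04,-0.95,0,-0.3,0],[-0.04,-0.95,0,-0.4,0]]}}

```text
time: 26.9
tool_pos: [0.4728, -0.3055, 0.1252]
tool_rot: [0.002, 0.927, 0.375, 0.0]
wrist_force: [0.2, 0.5, -0.4]
opening: 0.0881
grip_force: 0.0
```

```bash
python3 - <<'E'
from h import *
im=bot.snapshot('top')[:,:,::-1]
b=cv2.resize(im[170:207,224:324],None,fx=8,fy=8,interpolation=cv2.INTER_CUBIC)
a=cv2.resize(im[170:208,324:424],None,fx=8,fy=8,interpolation=cv2.INTER_CUBIC)
cv2.imwrite('pics/k.png',np.vstack([b,a])[:600])
s=bot.read_state();q=s['tool_rot'];print(s['tool_pos'],np.degrees(2*np.arctan2(q[2],q[1])))
E
```

```text
[ 0.47245016 -0.30271491  0.12476121] 43.720192337065775
```

View pics/k.png

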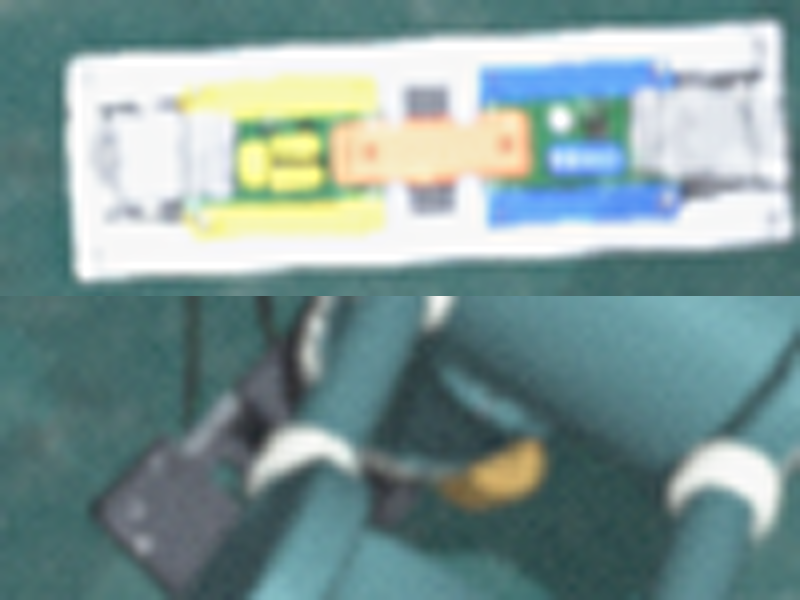

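Picture k shows the link flat across the gap from (334,154) to (528,142), in line with the boards. Next is the weight.

Request:
{"method": "move_arm", "body": {"increments": [[-0.037,-0.3,0,-0.1,0],[-0.037,-0.6,0,-0.2,0],[-0.037,-1,0,-0.3,0],[-0.037,-1,0,-0.4,0],[-0.037,-1,0,-0.4,0],[-0.037,-1,0,-0.4,0]]}}

```text
time: 27.45
tool_pos: [0.4676, -0.4182, 0.124]
tool_rot: [-0.001, 0.984, 0.18, -0.0]
wrist_force: [0.2, -0.0, 0.4]
opening: 0.088
grip_force: 0.0
```

Request:
{"method": "move_arm", "body": {"increments": [[0,-0.06,-0.2,0,0],[0,-0.06,-0.4,0,0],[0,-0.06,-0.6,0,0],[0,-0.06,-0.8,0,0],[0,-0.06,-0.93,0,0],[0,-0.06,-0.93,0,0],[0,-0.06,-0.93,0,0]]}}

```text
time: 28.03
tool_pos: [0.4673, -0.4236, 0.0122]
tool_rot: [-0.002, 0.984, 0.18, -0.001]
wrist_force: [0.2, 0.2, 0.3]
opening: 0.0883
grip_force: 0.0
```

```bash
python3 - <<'E'
from h import *
im=bot.snapshot('side')[:,:,::-1]
cv2.imwrite('pics/l.png',cv2.resize(im[200:280,200:290],None,fx=7,fy=7,interpolation=cv2.INTER_CUBIC))
s=bot.read_state();q=s['tool_rot'];print(s['tool_pos'],np.degrees(2*np.arctan2(q[2],q[1])),s['wrist_force'],w('top',431/8+224-.44,148/8+170-.44,.033))
E
```

```text
[ 0.46831899 -0.42492932  0.01366877] 20.704302413944163 [-0.35252662 -0.38762072 -0.0945926 ] [ 0.48100173 -0.06971143  0.033     ]
```

View pics/l.png

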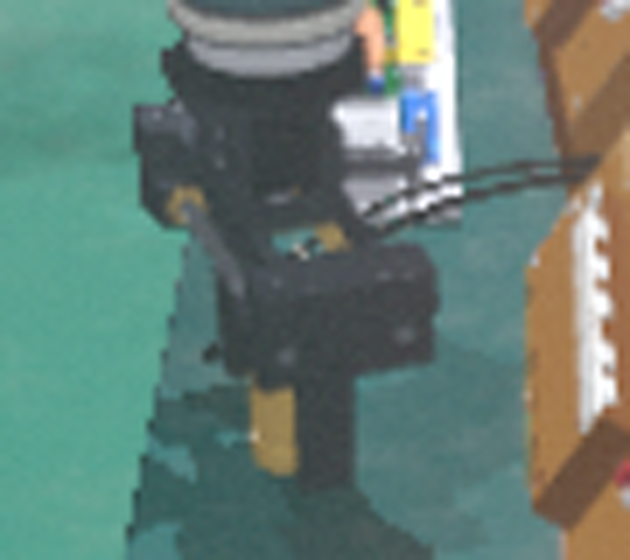

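The side view agrees with the weight estimate: the weight spans about x=250–330 in the crop, giving x≈0.469. I'll nudge and close.

Request:
{"method": "move_arm", "body": {"increments": [[0,-0.035,0,0,0],[0,-0.035,0,0,0.3],[0,-0.035,0,0,0.6],[0,-0.035,0,0,0.85],[0,-0.035,0,0,0.85],[0,-0.035,0,0,0.85],[0,-0.035,0,0,0.85],[0,-0.035,0,0,0.85],[0,-0.035,0,0,0.85],[0,-0.035,0,0,0.85],[0,-0.035,0,0,0.85],[0,-0.035,0,0,0.85]]}}

```text
time: 29.08
tool_pos: [0.4677, -0.43, 0.0132]
tool_rot: [-0.001, 0.984, 0.178, -0.0]
wrist_force: [-1.7, 2.8, 1.3]
opening: 0.0304
grip_force: 25.0
```

Request:
{"method": "move_arm", "body": {"increments": [[0,0,0.2,0,0.85],[0,0,0.5,0,0.85],[0,0,0.8,0,0.85],[0,0,0.8,0,0.85],[0,0,0.8,0,0.85]]}}

```text
time: 29.5
tool_pos: [0.4698, -0.4325, 0.1124]
tool_rot: [0.003, 0.984, 0.178, 0.002]
wrist_force: [-0.3, 0.2, -2.8]
opening: 0.0302
grip_force: 25.0
```

```bash
python3 - <<'E'
from h import *
im=bot.snapshot('side')
s=bot.read_state();q=s['tool_rot'];print(s['tool_pos'],np.degrees(2*np.arctan2(q[2],q[1])),s['wrist_force'],s['opening'])
h=cv2.cvtColor(im,cv2.COLOR_RGB2HSV)[190:280,215:270]
m=(h[...,0]>15)&(h[...,0]<32)&(h[...,1]>90)&(h[...,2]>80)
n,l,st,c=cv2.connectedComponentsWithStats(m.astype(np.uint8));print(st,c+[215,190])
t=s['tool_pos'];print(px('side',t),px('side',t+[0,0,.02]))
E
```

```text
[ 0.46826447 -0.43097169  0.10979447] 20.51973301717849 [-0.51575554 -0.38852029 -1.665986  ] 0.03037578999164063
[[   0    0   55   90 4895]
 [  36    7    2    1    2]
 [  28    9    4    1    4]
 [  11   10    1    1    1]
 [  45   10    1    2    2]
 [  18   20    1    2    2]
 [  20   32   12   14   44]] [[242.026762   234.61348315]
 [251.5        197.        ]
 [244.5        199.        ]
 [226.         200.        ]
 [260.         200.5       ]
 [233.         210.5       ]
 [238.31818182 230.22727273]]
[239.17596585 229.45146975] [238.88687966 222.7326656 ]
```

```bash
python3 - <<'E'
from h import *
im=np.mean([bot.snapshot('side').astype(float) for _ in range(4)],0)
t=bot.read_state()['tool_pos']
print('u0=228');
for v in range(218,238,2): print(v,(im[v,228:256,0]-im[v,228:256,2]).astype(int))
for z in(-.013,0,.01,.02,.031):
  p=t+[0,0,z]; print(z,px('side',p+[-.0155,0,0]),px('side',p),px('side',p+[.0155,0,0]))
E
```

```text
u0=228
218 [-50 -48 -38 -41 -17 -10 -10 -12 -10 -10 -10 -10 -11 -10  -8  -9  -9 -10
 -10  -8  -9  -8  -9  -8  -7  -7  -6  -8]
220 [-47 -31 -47 -45 -25 -11 -11  -9 -11 -10 -10 -10 -11 -11  -9  -9  -9  -9
  -9  -9  -9  -8  -9 -10 -10 -10  -9 -12]
222 [-49 -48 -51 -49 -26  -6   9   4   0  -2 -11  -9 -10 -11 -10  -9  -9  -9
  -9 -10  -8  -8  -9  -8  -8  -8  -8  -9]
224 [-49 -49 -49 -48 -35  -4  32  59  57  22 -10 -11 -10  -9 -10  -9 -10 -11
  -9  -9  -8  -8  -8  -7  -7  -6  -6  -7]
226 [-42 -48 -49 -49 -41  -8  28  59  58  22 -12  -9 -10  -9  -9  -9  -9 -10
 -12 -11 -11 -10 -10 -10 -11 -10 -11  -9]
228 [-48 -46 -47 -48 -47 -33  14  59  57  29 -11  -9 -12 -11 -10 -10  -9 -10
 -12 -12 -12 -11 -11 -11 -10  -8 -11 -22]
230 [-39 -40 -39 -41 -45 -42  -5  57  60  35 -10 -10 -11 -11  -9 -10  -9 -12
 -12 -12 -11 -11  -3  -7  -7  -6  -6 -12]
232 [-43 -43 -43 -43 -42 -40  -9  54  58  37  -9 -10 -10 -10 -10 -11  -8  -6
 -11  -7  -2 -21 -27 -27 -17 -17   1  -4]
234 [-41 -44 -43 -44 -43 -42 -17  52  58  53  14  13  21  29  36  43  47  40
  -2 -42 -41 -31   0  -6  -7 -16 -14 -41]
236 [-41 -42 -42 -41 -39 -38 -32   1  31  48  55  58  60  58  52  42  21 -15
 -24   4  -9 -18 -20 -29 -35 -37 -42 -44]
-0.013 [233.16688301 234.59868168] [238.84111193 234.54347262] [244.52098781 234.48820861]
0 [232.95899898 230.28560912] [238.65345032 230.2280495 ] [244.35358906 230.17043238]
0.01 [232.79807243 226.94678646] [238.50817782 226.88739668] [244.22400202 226.82794741]
0.02 [232.63625453 223.58947065] [238.36210028 223.52823128] [244.09369651 223.4669304 ]
0.031 [232.45721647 219.87487973] [238.20047716 219.81158309] [243.94952344 219.74822268]
```

Request:
{"method": "move_arm", "body": {"increments": [[0.03,0.25,0,0,0.85],[0.03,0.5,0,0,0.85],[0.03,0.75,0,0,0.85],[0.03,1,0,0,0.85]]}}

```text
time: 30.08
tool_pos: [0.4704, -0.3087, 0.1073]
tool_rot: [-0.001, 0.984, 0.178, -0.001]
wrist_force: [0.1, 0.3, -2.7]
opening: 0.0305
grip_force: 25.0
```

Request:
{"method": "move_arm", "body": {"increments": [[0.03,0.25,0,0,0.85],[0.03,0.5,0,0,0.85],[0.03,0.75,0,0,0.85],[0.03,1,0,0,0.85]]}}

```text
time: 30.42
tool_pos: [0.4739, -0.1886, 0.1077]
tool_rot: [-0.001, 0.984, 0.178, -0.001]
wrist_force: [-0.2, -0.3, -2.5]
opening: 0.03
grip_force: 25.0
```

Request:
{"method": "move_arm", "body": {"increments": [[0.03,0.25,0,0,0.85],[0.03,0.5,0,0,0.85],[0.03,0.75,0,0,0.85],[0.03,1,0,0,0.85],[0.03,1,-0.2,0,0.85],[0.03,1,-0.35,0,0.85],[0.03,1,-0.35,0,0.85],[0.03,1,-0.35,0,0.85],[0.03,1,-0.35,0,0.85]]}}

```text
time: 31.17
tool_pos: [0.4787, -0.0707, 0.0672]
tool_rot: [-0.0, 0.984, 0.178, -0.0]
wrist_force: [0.3, -0.5, -2.0]
opening: 0.03
grip_force: 25.0
```

```bash
python3 - <<'E'
from h import *
im=np.mean([bot.snapshot('side').astype(float) for _ in range(4)],0)
s=bot.read_state();t=s['tool_pos'];print(t,s['wrist_force'],s['opening'])
p=px('side',[.4815,-.0705,.029]);print('link centre top',p,'tool',px('side',t),px('side',t-[0,0,.0132]))
u0=int(p[0])-12
for v in range(int(p[1])-26,int(p[1])+10,2): print(v,u0,(im[v,u0:u0+26,0]-im[v,u0:u0+26,2]).astype(int))
E
```

```text
[ 0.47970733 -0.07105929  0.06839158] [-0.33756015 -0.01467067 -2.00784616] 0.030274288531604802
link centre top [250.51299821 205.49115288] tool [249.63705146 194.99386686] [249.75607606 198.55457349]
179 238 [-43 -44 -40 -31  -8  -7  13  54  14  -8  -7  -7  -8  -7  -8  -8  -8  -7
  -7  -8  -6  -5  -7  -6  -7  -7]
181 238 [-43 -42 -42 -42 -31 -13  -4  11  17  -8  -9  -7  -8  -7  -7  -7  -8  -6
  -7  -8  -5  -7  -6  -7  -8  -8]
183 238 [-38 -41 -41 -42 -42 -40 -10  -7  -6  -8  -8  -8  -8 -10  -9  -7  -8  -7
  -7  -6  -7  -7  -7  -6  -7  -4]
185 238 [-43 -40 -41 -43 -43 -41 -16  -6  -7  -7  -8  -8  -7  -8  -8  -6  -7  -7
  -9  -9  -9  -9 -14 -14 -17 -23]
187 238 [-42 -41 -41 -43 -43 -41 -20  -2  23  34  11  -6  -6  -8  -5  -5  -7 -16
 -27 -29 -34 -35 -37 -38 -39 -40]
189 238 [-40 -37 -36 -39 -41 -37 -20   3  44  59  41  -8  -7  -6  -7  -5  -6 -17
 -28 -30 -35 -39 -40 -41 -42 -42]
191 238 [-43 -40 -40 -37 -36 -33 -21   1  39  57  44  -7  -6  -7  -6  -6  -5  -7
 -20 -18 -19 -35 -38 -41 -43 -43]
193 238 [-41 -38 -36 -33 -32 -33 -31  -3  34  57  43  -6  -7  -6  -7  -6  -8 -10
 -13 -13 -12
[... 497 characters left out ...]
2 -12   0 110 141 142 121 -12  15  60  60  59  59  58  58  41 -24
  70 141 142 140 142 115  -8 -12]
205 238 [-31 -17 -11  -2 125 141 142 110 -11  13  63  59  59  57  59  56  38  -4
  52 143 142 141 140 115   6 -11]
207 238 [-35 -22 -12  -4 116  80  89 102 100  84  58  60  57  58  61  63  78 100
 110 145 144 128  88 100  20 -11]
209 238 [-32 -20 -11  -2  52  53  51  65  82  32  36  37  50  62  61  53  41  23
   8  10  10   8   6   0 -12 -11]
211 238 [-20 -15 -11 -11 -10 -13 -11 -16 -38 -78 -49 -80  -8  43 -16 -69 -66 -11
 -12 -13 -10 -10 -11 -11 -12 -12]
213 238 [ -20  -14  -10  -20  -57  -49  -58  -45  -61 -117  -84  -72  -37  -16
  -19  -44  -28  -10  -23  -73 -110 -103  -66 -106  -52  -11]
```

Request:
{"method": "move_arm", "body": {"increments": [[0,0,-0.06,0,0.85],[0,0,-0.12,0,0.85],[0,0,-0.16,0,0.85],[0,0,-0.16,0,0.85],[0,0,-0.16,0,0.85]]}}

```text
time: 31.78
tool_pos: [0.478, -0.0704, 0.0473]
tool_rot: [-0.0, 0.984, 0.178, -0.001]
wrist_force: [-0.3, -0.5, -2.2]
opening: 0.0299
grip_force: 25.0
```

Request:
{"method": "move_arm", "body": {"increments": [[0,0,-0.006,0,0.85],[0,0,-0.01,0,0.85],[0,0,-0.01,0,0.85]]}}

```text
time: 32.03
tool_pos: [0.479, -0.0705, 0.0471]
tool_rot: [0.0, 0.984, 0.178, 0.0]
wrist_force: [0.1, -0.1, -1.4]
opening: 0.03
grip_force: 25.0
```

Request:
{"method": "move_arm", "body": {"increments": [[0,0,-0.006,0,0.85],[0,0,-0.01,0,0.85],[0,0,-0.01,0,0.85]]}}

```text
time: 32.28
tool_pos: [0.4791, -0.0705, 0.0461]
tool_rot: [0.0, 0.984, 0.178, 0.0]
wrist_force: [0.3, 0.5, -0.5]
opening: 0.03
grip_force: 25.0
```

```bash
python3 -c "
from h import *
s=bot.read_state();print(s['tool_pos'],s['wrist_force'])"
```

```text
[ 0.47906058 -0.07050074  0.04612394] [ 0.32109078  0.45741979 -0.52806874]
```

Request:
{"method": "move_arm", "body": {"increments": [[0,0,-0.004,0,0.85],[0,0,-0.004,0,0.85],[0,0,-0.004,0,0.85]]}}

```text
time: 32.53
tool_pos: [0.4791, -0.0705, 0.0461]
tool_rot: [0.0, 0.984, 0.178, 0.0]
wrist_force: [-1.7, 1.2, 5.1]
opening: 0.0302
grip_force: 25.0
```

Request:
{"method": "move_arm", "body": {"increments": [[0,0,0,0,0.55],[0,0,0,0,0.4],[0,0,0,0,0.3],[0,0,0,0,0.3],[0,0,0,0,0.3],[0,0,0.2,0,0.3],[0,0,0.5,0,0.3],[0,0,0.9,0,0.3],[0,0,1,0,0.3]]}}

```text
time: 33.28
tool_pos: [0.4812, -0.0709, 0.1701]
tool_rot: [0.001, 0.984, 0.178, 0.003]
wrist_force: [1.6, -0.6, 0.2]
opening: 0.0614
grip_force: 0.0
```

Request:
{"method": "move_arm", "body": {"increments": [[-0.2,-0.5,0,0,0.3],[-0.2,-1,0,0,0.3],[-0.2,-1,0,0,0.3],[-0.2,-1,0,0,0.3]]}}

```text
time: 33.62
tool_pos: [0.4545, -0.1961, 0.1661]
tool_rot: [0.002, 0.984, 0.176, 0.0]
wrist_force: [-1.0, 0.2, -0.5]
opening: 0.0615
grip_force: 0.0
```

Request:
{"method": "move_arm", "body": {"increments": [[0,-0.5,0,0,0.3],[0,-1,0,0,0.3],[0,-1,0,0,0.3],[0,-1,0,0,0.3]]}}

```text
time: 33.95
tool_pos: [0.4551, -0.316, 0.1656]
tool_rot: [0.002, 0.984, 0.176, 0.0]
wrist_force: [-0.5, -0.5, -0.6]
opening: 0.0618
grip_force: 0.0
```

```bash
python3 - <<'E'
from h import *
im=np.mean([bot.snapshot('top').astype(float) for _ in range(4)],0)
b=im[175:202,262:294]
d=(b[...,0]-b[...,2]).astype(int)
for r,x in zip(range(175,202),d): print(r,*['%3d'%k for k in x])
for z in(.033,.077): print(px('top',[.4815,-.0705,z]))
h=(b/1).astype(int)
print(h[10:18,10:16].tolist()[4])
print(bot.read_state()['tool_pos'],bot.read_state()['wrist_force'])
E
```

```text
175 -22 -23 -20 -22 -23 -24 -20 -20 -22 -26 -26 -20 -12 -12 -11  -7  -1   0   0   0   0   0   0   0   0   0   0   0   0   0   1   0
176  -1   0   0  -1  -1  -1   0   0   0   0   0   0   1   0   1   1   0   0   0   0   0   0   1   1   1   2   3   3   3   3   3   2
177   0   0   0   0   0   0   0   0   0   1   0   0   0   0   0   0   0   1   0   1   1   1  -1   0   0  -1  -1  -1  -1  -2  -4 -18
178  -1  -1  -1  -1  -1  -1  -1  -1  -1  -1  -1   0   0   0   0   0   0   0   0   1   2 -12 -61 -68 -75 -82 -87 -88 -89 -92 -98 -112
179  41  41  40  40  42  40  40  40  23   0  -1   0   0   0  -1  -1  -1  -1   0   0   3 -23 -109 -112 -126 -139 -141 -143 -143 -146 -144 -146
180  70  71  70  70  70  74  82  84  67  10  -2   0  -7 -12 -11 -11 -12 -12  -5   1   3 -23 -120 -131 -137 -141 -144 -144 -146 -147 -146 -145
181  67  68  69  69  68  71  80  81  70  15  -3  -2 -15 -19 -16 -11  -1   0  -6   0   3 -24 -124 -142 -145 -148 -148 -148 -150 -148 -148 -146
182  73  73  74  73  70  74  76  72  67  16  -3  -3 -19 -11  14  50  72  69  20  -2   1 -34 -110 -103 -109 -120 -123 -120 -105 -99 -96 -88
183  9
[... 2074 characters left out ...]
0   0   0   0   0   0   1   2 -11 -56 -52 -48 -41 -21 -17 -16 -16 -11
199  28  30  27  27  30  31  34  28  11   3  -1  -1   0   0   1   0   0   0   0   0   0   0   2   1   2   3   3   3   3   3   3   2
200  -1  -2  -2  -2  -2  -2  -2  -2  -2  -2   0   0   0   0   0   0   1   1   0   0   1   1   1   1   1   2   1   1   1   1   1   1
201   0   0   0   0  -1  -1  -1   0   0   1   1   1   0   0   0   0   0  -1  -3  -3  -4  -4  -3  -3  -3  -3  -3  -3  -4  -3  -5  -9
[277.66975177 187.90712632]
[278.54853939 186.26185533]
[[247, 233, 194], [248, 227, 184], [239, 192, 134], [237, 214, 129], [248, 239, 156], [248, 245, 169]]
[ 0.45445661 -0.3093231   0.16469148] [ 0.04640863  0.47788759 -0.87339649]
```

The weight's top is centred at about (278.3,186.5), and the predicted position is (278.5,186.3), so it stands on the middle of the link. Link and boards are undisturbed, so I'm handing in.

```bash
python3 -c "
from bench import bot
print(bot.hand_in())"
```

```text
the job is handed in; nothing more can be done
None
```

The module is laid up and handed in at about 34 s: both boards are against their stops under the clips, with the link across the gap and the weight upright on its middle. The final camera check agreed, but no verdict came back.

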